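Dock a carton of jars and hold the flush valve open

TASK

In the mushroom packing room, push the carton of jars along the rollers into the station bay until it is right up against the end stop. Then grip the knurled collar on the valve behind the stop, press it down lightly and turn it clockwise (seen from above) until its hidden keyway drops over the pin, and push it fully home against its spring. Finish while still holding the collar pushed home with the fingers: do not let go; leave the carton docked, do not lift it off the rollers, and leave the loose jars and lid alone.

Things in the scene. Friction and masses are not known exactly. Their poses are not given: they have to be found in the camera images.
- bay_centre (a point): Where the carton's centre belongs: middle of the bay, 70 mm above the table (roller tops are at 35 mm). Axes are the station's: z up, y along the roller row; the carton travels to -y, and the end stop's face lies 65 mm from here to -y. Free-turning rollers run to 298 mm from here to +y, with rails 50 mm high (68 mm beside the bay), 118 mm apart inside.
- stop_top (a point): Middle of the top edge of the steel end stop's face (134 mm wide), 75 mm above the table.
- carton_mid (a point): Centre (half-way up) of the open-topped cardboard carton holding four small brass-lidded jars: 110 mm across the row (its x), 130 mm along it (its y), 70 mm tall, about 0.4 to 0.75 kg, resting on the rollers, its top 105 mm above the table. It rolls easily (under 3 N) and stays where it is left.
- collar_mid (a point): On the collar's axis, half-way up it, 160 mm from bay_centre towards the station's -y, 133 mm above the table when the collar is up. Goes down with the collar but does not turn. The pin and the keyway are inside the collar, out of sight: the keyway lines up after 0.4 to 1.3 rad of turning clockwise seen from above, to within about 0.1 rad.
- collar: Knurled aluminium collar, axis vertical, 51 mm diameter, 36 mm tall; origin on the axis at its bottom rim, 115 mm above the table when up. Nothing within 50 mm of its side; under it a steel column 40 mm thick, and a 60 mm flange 66 mm above the table. Turns with slight friction (0.04 N m); its axes do not tell where the keyway is. Over the pin it can turn only about 0.1 rad.
- plunger (a joint): How far the collar is pressed down, m: 0 up, 0.004 resting on the pin (keyway not lined up; press lightly there), 0.014 fully home, a hard stop. A spring pushes it up, about 1.5 N at the top and 7 N at home, so it rises again if let go.
- jar_a: Loose glass jar with brass lid, 64 mm diameter, 95 mm tall, standing on the table beyond the station; origin under its centre. Leave alone.
- jar_b: Like jar_a, standing on the table near the robot, on its left. Leave alone.
- lid: Loose brass jar lid, 72 mm diameter, 16 mm tall, lying on the table to the robot's right; origin under its centre. Leave alone.

How it is judged (in metres and radians):
On the way, in this order (a step that is already met when the one before it is completed fails the run):
1. the carton is docked in the bay, against the end stop (y of carton_mid in the frame of bay_centre below 0.008 m and distance between carton_mid and bay_centre below 0.014 m), for 0.3 s.
2. the collar has dropped over the pin and is fully home (value of joint plunger above 0.012 m), for 0.2 s.
At the end, for the whole second after the job is handed in: The carton rests in the bay with less than 8 mm between it and the end stop, its centre within 14 mm of bay_centre; the collar is down over the pin by more than 12 of its 14 mm, and the robot's fingers are still on it (more than 2 N) through the last second (all of step 1 and linear speed of carton below 0.02 m/s and value of joint plunger above 0.012 m and contact force between the fingers and collar above 2 N); the arm keeps its last pose, push and grip.
It fails at once if a bystander (jar or lid) was shifted by more than 20 mm (distance of any of jar_a, jar_b, lid from where it was at the start of the episode above 0.02 m).
It fails at once if the carton was lifted off the rollers or tipped (z of carton_mid in the frame of bay_centre above 0.025 m or angle between carton_mid's own z axis and vertical above 0.3 rad).
It also fails if it takes over 67 s, if anything falls off the work surface, if the arm or the gripper's body presses on something with over 40 N, if the wrist force passes 120 N, or if a joint passes its speed limit or range.

ROBOT

A 6-joint arm with a two-finger parallel gripper is mounted at the origin on the work surface. World frame = base frame: x ahead of the robot, y to its left, z up, the work surface at z = 0. Lengths are in mm, angles in rad, forces in N, time in s.
With the tool pointing down it reaches from about 250 to 850 mm from the base axis. Payload 12.5 kg.
Tool frame: the origin (TCP) lies at the very end of the fingers, on their centre line; the grasp point (between the pads) lies 19 mm behind it; z points along the fingers, y is the line along which they close (so a half turn about z gives the same grasp; the last joint's range is limited). The gripper opens to 93 mm and grips with 3 to 60 N. Pads are 15 mm wide; open, the fingers measure 128 mm over their backs; the gripper's body (75 mm by 188 mm) begins 65 mm behind the grasp point.
Start: joints at [1.189, 0.351, 1.652, -0, 1.139, -0.085], TCP at [160.822, 525.947, 218.633] pointing down, gripper open.
Joint ranges: [-2.75, 2.75], [-0.79, 2.1], [0.01, 2.65], [-1.57, 4.71], [0.07, 3.14], [-2.87, 2.87]. Speed limits (rad/s): [2.22, 2.22, 2.79, 3.14, 3.14, 3.14].

INTERFACE

Orientations are given as a 3x3 rotation matrix whose columns are the frame's x, y, z axes.
In Python, from workcell import bot, cams, hand_in gives the robot as it stands.
- The arm moves only by the tool move_arm, never from a script. Its arguments are lists of equal length, an entry for each row: "translation": the shift along the tool's x, y, z each as a share of 0.2 m, from -1 to 1, a list of three; "spin": the turn about the tool's z as a share of 90 degrees, from -1 to 1; "gripper": the closure, from 0 (fully open) to 1 (shut). A call has 1 to 8 rows; each row is the pose to reach, as a shift and turn from the pose commanded when the call began, along the tool's axes at that moment; what a row does not reach only later rows make up. A row lasts 1/8 s, in which the tool goes at most 62.5 mm and 10.7 degrees, less where a joint would pass 70% of its speed; a pose out of reach is approached as far as the arm can. A call with a number of a shift or a turn outside -1 to 1 is refused whole. A call with a gripper value outside its range is refused whole. The fingers move at their own pace and stop on an object; the grip force is fixed at half the most. Time passes only in rows, so rows that repeat a pose let the fingers close. It gives the time, the measured TCP pose, the force, the opening and the grip force at its end, in the units of the state.
- bot.get_obs(): the state, without advancing time (a new reading comes with each control period).
- cams.camera(name): name is "scene" or "top"; returns a dict with "color" (420x560x3 uint8, blue, green, red), "mtx" (3x3 intrinsics, pixels), "R" (3x3) and "t" (3): a world point X has camera coordinates R X + t. Camera axes: x right, y down, z forward; pixel columns grow to the right and rows downward; lengths in mm; the calibration is good to about 2 mm. A picture is of the moment at which its call begins. There is no depth.
- hand_in(): hands the job in; it is judged then, once.
The state is a dict: "time_s": time; "joint_positions": joint angles; "dq": joint speeds; "tau": joint torques, N m; "tool_pos": TCP position; "orientation": TCP orientation; "wrist_force": force on the tool from outside, world axes, zero at the start; "wrist_torque": the same for the moment, N m; "grip_width": finger opening in mm; "finger_force": force on a finger pad.
Only numpy, scipy, OpenCV 4.12 (cv2) and the standard library are available. Lean on these libraries where they do the work, as an engineer would, in place of code of your own. Each camera call takes 0.05 s, during which the arm holds its last target. There are 200 camera calls.

## Working session

There is one attempt and no reset: what is moved stays moved. The work goes in short steps, Python scripts to look and compute and a tool call to move; the robot and the scene stay as the last step left them, time stands still between calls to the robot, and variables do not carry over. Pictures are saved under pics/ and viewed, at most 10 in all, crops included, and the job is handed in when it is done.

Besides the shell and the picture viewer there is one more tool, called after "Call:" as a command line: name --pt "numbers of a row" for each row, then --argument value for the rest. move_arm: Moves the arm, as the interface text tells. Its arguments: {"type":"object","properties":{"translation":{"type":"array","items":{"type":"array","items":{"type":"number"}}},"spin":{"type":"array","items":{"type":"number"}},"gripper":{"type":"array","items":{"type":"number"}}},"required":["translation","spin","gripper"]}

```bash
mkdir -p pics
python3 - <<'E'
from workcell import bot,cams
import cv2,pickle
o=bot.get_obs();print(o['time_s'],o['tool_pos'],o['orientation'],o['grip_width'])
for n in("top","scene"):
    c=cams.camera(n);cv2.imwrite(f"pics/{n}0.png",c["color"]);print(n,c["mtx"],c["R"],c["t"])
    pickle.dump(c,open(f"{n}.pkl","wb"))
E
```

```text
0.0 [160.70648615 525.65360449 218.1066441 ] [[-9.56281140e-01  2.92448661e-01 -4.03166879e-04]
 [ 2.92448929e-01  9.56280548e-01 -1.06660747e-03]
 [ 7.36127179e-05 -1.13788233e-03 -9.99999350e-01]] 93.05640350066705
top [[525.81385423   0.         273.29790165]
 [  0.         525.81385423 200.74283698]
 [  0.           0.           1.        ]] [[ 0.01242852 -0.99989888  0.00691031]
 [-0.9874928  -0.01336001 -0.15709703]
 [ 0.15717347 -0.0048714  -0.987559  ]] [ -36.76984171  540.01498743 1743.31253481]
scene [[514.99895194   0.         276.84682854]
 [  0.         514.99895194 211.33682924]
 [  0.           0.           1.        ]] [[-0.27399868  0.96172092  0.00419475]
 [ 0.82994076  0.2386532  -0.50422513]
 [-0.48592495 -0.13467562 -0.86356205]] [ 178.77394938 -388.27400798 1662.35769688]
```

View pics/top0.png

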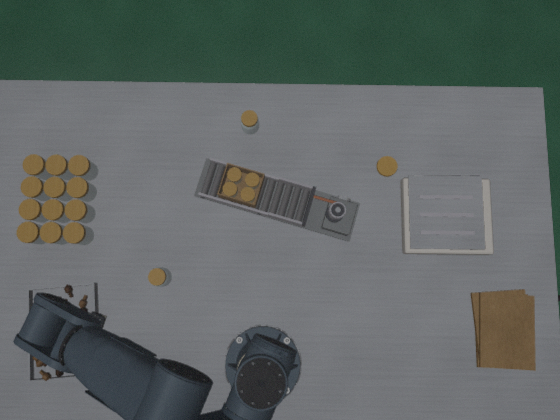

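View pics/scene0.png

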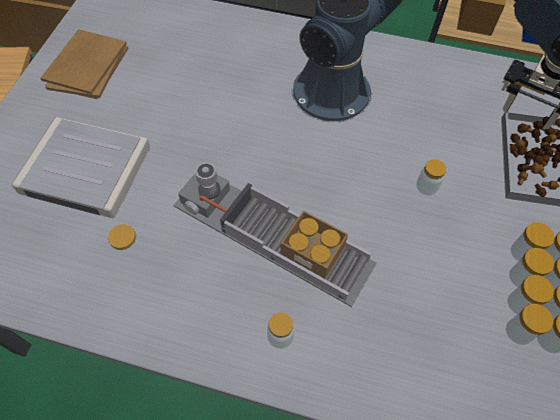

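The top view shows the carton at about (242,187), the stop at about (309,205) and the collar at about (337,210). jar_a is at (249,119), jar_b at (157,277) and the lid at (387,166). I'll enlarge both views to get exact pixels.

Run:
```python
import cv2,pickle
t=pickle.load(open("top.pkl","rb"))["color"];s=pickle.load(open("scene.pkl","rb"))["color"]
cv2.imwrite("pics/t1.png",cv2.resize(t[145:255,190:370],None,fx=4.4,fy=4.4,interpolation=cv2.INTER_CUBIC))
cv2.imwrite("pics/s1.png",cv2.resize(s[155:305,170:380],None,fx=3.8,fy=3.8,interpolation=cv2.INTER_CUBIC))
```

```text
(no output)
```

View pics/t1.png

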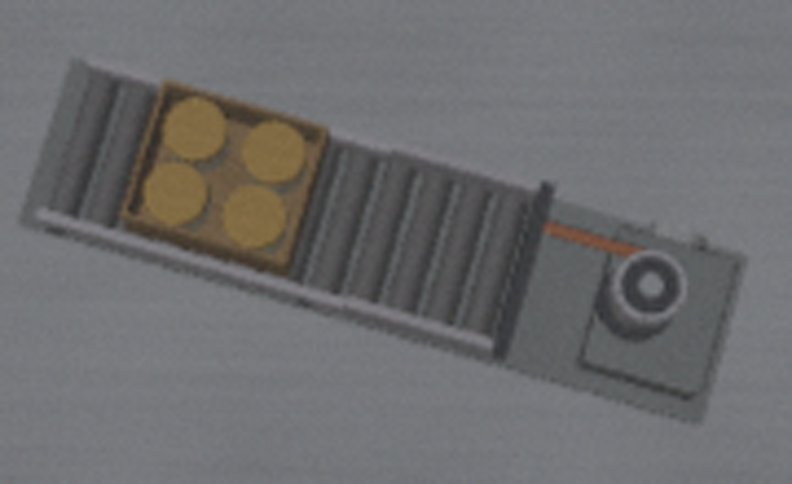

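View pics/s1.png

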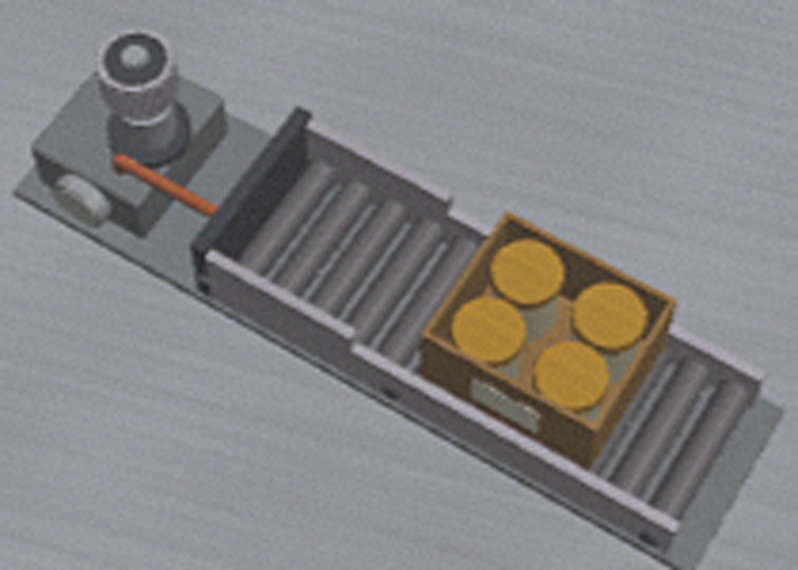

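The crops show the carton's top corners at top-crop (165,82), (328,128), (290,275) and (122,218), and the collar top at (648,284). In the scene crop the collar top is at (135,58). The stop's dark bar runs from (545,185) to (503,355) in the top crop.

```bash
cat > h.py <<'E'
import numpy as np,pickle
def ray(c,uv,z):
    d=c["R"].T@np.linalg.solve(c["mtx"],[*uv,1]);o=-c["R"].T@c["t"]
    return o+d*(z-o[2])/d[2]
E
python3 - <<'E'
from h import *
np.set_printoptions(precision=1,suppress=True)
T=pickle.load(open("top.pkl","rb"));S=pickle.load(open("scene.pkl","rb"))
t=lambda p,z:ray(T,((p[0]+.5)/4.4-.5+190,(p[1]+.5)/4.4-.5+145),z)
s=lambda p,z:ray(S,((p[0]+.5)/3.8-.5+170,(p[1]+.5)/3.8-.5+155),z)
ct=np.array([t(p,105) for p in[(165,82),(328,128),(290,275),(122,218)]])
cs=np.array([s(p,105) for p in[(598,432),(422,330),(510,212),(675,302)]])
for c in(ct,cs):
    print("carton",c.mean(0),[np.linalg.norm(c[i]-c[i-1]).round() for i in range(4)])
print("collar",t((648,284),151),s((135,58),151))
a=[t((541,187),75),t((499,352),75)];b=[s((203,248),75),s((306,118),75)]
for q in(a,b):print("stop",q,np.mean(q,0),np.linalg.norm(q[0]-q[1]))
for n,p in(("ja",(249,119)),("jb",(157,277))):print(n,ray(T,p,95))
print("lid",ray(T,(387,166),16))
print("base ends",t((78,60),3),t((22,225),3),t((745,255),3),t((703,423),3))
print("rails",t((392,152),68),t((345,300),68), t((493,344),68))
E
```

```text
carton [583.4  77.4 105. ] [np.float64(108.0), np.float64(128.0), np.float64(115.0), np.float64(133.0)]
carton [588.9  78.6 105. ] [np.float64(108.0), np.float64(132.0), np.float64(107.0), np.float64(126.0)]
collar [ 498.8 -232.   151. ] [ 499.2 -235.5  151. ]
stop [array([ 583.3, -160.6,   75. ]), array([ 456.6, -129. ,   75. ])] [ 520.  -144.8   75. ] 130.60380923546953
stop [array([ 587.2, -163.8,   75. ]), array([ 466.9, -128. ,   75. ])] [ 527.1 -145.9   75. ] 125.55310627387308
ja [810.7  56.1  95. ]
jb [278.7 341.5  95. ]
lid [ 672.9 -425.2   16. ]
base ends [694.9 203.8   3. ] [560.7 243.7   3. ] [ 544.4 -327.6    3. ] [ 411.2 -293.1    3. ]
rails [610.3 -46.9  68. ] [495.5 -12.5  68. ] [ 463.4 -124.9   68. ]
```

Call:
move_arm --pt "-0.3 -0.115 0" --pt "-0.6 -0.23 0" --pt "-0.9 -0.345 0" --pt "-0.9 -0.345 0" --spin '[-0.015,-0.015,-0.015,-0.015]' --gripper '[1,1,1,1]'

```text
time_s: 0.6
tool_pos: [315.0, 405.2, 218.5]
orientation: [[-0.962, 0.274, -0.0], [0.274, 0.962, -0.001], [-0.0, -0.001, -1.0]]
wrist_force: [-0.5, -0.3, 0.2]
grip_width: 57.6
finger_force: 0.0
```

Call:
move_arm --pt "-0.3 -0.115 0" --pt "-0.6 -0.23 0" --pt "-0.9 -0.345 0" --pt "-0.9 -0.345 0" --spin '[0,0,0,0]' --gripper '[1,1,1,1]'

```text
time_s: 1.1
tool_pos: [469.3, 290.9, 218.2]
orientation: [[-0.962, 0.273, -0.0], [0.273, 0.962, -0.0], [0.0, -0.0, -1.0]]
wrist_force: [-0.2, 1.5, -0.3]
grip_width: 17.7
finger_force: 0.0
```

Call:
move_arm --pt "-0.3 -0.115 0" --pt "-0.6 -0.23 0" --pt "-0.87 -0.33 0" --pt "-0.87 -0.33 0" --pt "-0.87 -0.33 0" --spin '[0,0,0,0,0]' --gripper '[1,1,1,1,1]'

```text
time_s: 1.72
tool_pos: [616.1, 183.3, 218.2]
orientation: [[-0.963, 0.269, -0.001], [0.269, 0.963, 0.0], [0.001, -0.0, -1.0]]
wrist_force: [-0.4, -0.8, -0.4]
grip_width: 0.5
finger_force: 0.0
```

Call:
move_arm --pt "0 0 0.3" --pt "0 0 0.6" --pt "0 0 0.8" --pt "0 0 0.8" --pt "0 0 0.8" --spin '[0,0,0,0,0]' --gripper '[1,1,1,1,1]'

```text
time_s: 2.35
tool_pos: [617.7, 183.1, 60.8]
orientation: [[-0.963, 0.269, 0.002], [0.269, 0.963, 0.001], [-0.002, 0.001, -1.0]]
wrist_force: [0.6, -0.6, 0.9]
grip_width: 0.5
finger_force: 0.0
```

Run:
```python
from workcell import cams
import cv2,numpy as np
a=cams.camera("top")["color"][145:255,190:370];b=cams.camera("scene")["color"][155:305,190:400]
cv2.imwrite("pics/c2.png",np.vstack([cv2.resize(a,(490,300)),cv2.resize(b,(490,300))]))
```

```text
(no output)
```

View pics/c2.png

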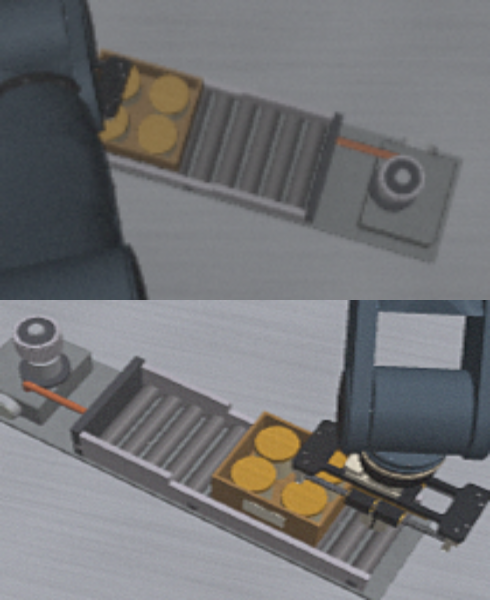

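The fingers are down behind the carton, which sits undisturbed with its near face ahead of them (crop about (320,500)). The row is clear, so I'll push.

Call:
move_arm --pt "0 -0.08 0" --pt "0 -0.18 0" --pt "0 -0.29 0" --pt "0 -0.4 0" --pt "0 -0.51 0" --pt "0 -0.62 0" --pt "0 -0.72 0" --pt "0 -0.8 0" --spin '[0,0,0,0,0,0,0,0]' --gripper '[1,1,1,1,1,1,1,1]'

```text
time_s: 3.45
tool_pos: [573.5, 26.4, 58.6]
orientation: [[-0.963, 0.27, -0.0], [0.27, 0.963, -0.0], [0.0, -0.0, -1.0]]
wrist_force: [0.2, 1.7, 1.1]
grip_width: 0.5
finger_force: 0.9
```

Call:
move_arm --pt "0 -0.03 0" --pt "0 -0.06 0" --pt "0 -0.08 0" --pt "0 -0.1 0" --pt "0 -0.115 0" --pt "0 -0.13 0" --spin '[0,0,0,0,0,0]' --gripper '[1,1,1,1,1,1]'

```text
time_s: 4.2
tool_pos: [567.0, 2.6, 58.6]
orientation: [[-0.963, 0.27, -0.0], [0.27, 0.963, -0.0], [0.0, -0.0, -1.0]]
wrist_force: [-0.1, 0.8, 0.5]
grip_width: 0.2
finger_force: 0.4
```

Call:
move_arm --pt "0 -0.01 0" --pt "0 -0.02 0" --pt "0 -0.03 0" --pt "0 -0.03 0" --spin '[0,0,0,0]' --gripper '[1,1,1,1]'

```text
time_s: 4.7
tool_pos: [566.2, -0.8, 59.1]
orientation: [[-0.963, 0.27, 0.002], [0.27, 0.963, 0.003], [-0.001, 0.003, -1.0]]
wrist_force: [3.2, 19.9, 1.4]
grip_width: 0.6
finger_force: 9.7
```

Call:
move_arm --pt "0 0.005 0" --pt "0 0.01 0" --pt "0 0.01 0" --pt "0 0.03 0" --pt "0 0.1 0" --pt "0 0.15 0" --pt "0 0.15 0" --spin '[0,0,0,0,0,0,0]' --gripper '[1,1,1,1,1,1,1]'

```text
time_s: 5.58
tool_pos: [573.7, 26.7, 58.6]
orientation: [[-0.963, 0.269, 0.0], [0.269, 0.963, -0.0], [-0.0, -0.0, -1.0]]
wrist_force: [0.4, -1.3, 0.2]
grip_width: 0.4
finger_force: 0.0
```

Call:
move_arm --pt "0 0 -0.25" --pt "0 0 -0.5" --pt "0 0 -0.75" --pt "0 0 -0.8" --pt "0 0 -0.8" --spin '[0,0,0,0,0]' --gripper '[1,1,1,1,1]'

```text
time_s: 6.2
tool_pos: [573.4, 25.7, 218.4]
orientation: [[-0.963, 0.27, 0.0], [0.27, 0.963, -0.0], [-0.0, -0.0, -1.0]]
wrist_force: [0.2, 0.6, -0.1]
grip_width: 0.3
finger_force: 0.0
```

Call:
move_arm --pt "0 -0.25 0" --pt "0 -0.5 0" --pt "0 -0.75 0" --pt "0 -1 0" --pt "0 -1 0" --spin '[0,0,0,0,0]' --gripper '[0,0,0,0,0]'

```text
time_s: 6.82
tool_pos: [518.0, -169.0, 216.6]
orientation: [[-0.962, 0.273, -0.003], [0.273, 0.962, 0.001], [0.003, 0.0, -1.0]]
wrist_force: [-0.3, -0.4, -0.4]
grip_width: 45.5
finger_force: 0.0
```

Call:
move_arm --pt "0.008 -0.2 0" --pt "0.008 -0.35 0" --pt "0.008 -0.35 0" --pt "0.008 -0.35 0" --spin '[0,0,0,0]' --gripper '[0,0,0,0]'

```text
time_s: 7.32
tool_pos: [499.1, -232.5, 217.7]
orientation: [[-0.963, 0.269, -0.001], [0.269, 0.963, 0.001], [0.001, 0.001, -1.0]]
wrist_force: [-0.3, 0.2, 0.4]
grip_width: 85.7
finger_force: 0.0
```

Run:
```python
from workcell import cams,bot
import cv2,numpy as np
print(bot.get_obs()["joint_positions"],bot.get_obs()["tool_pos"])
a=cams.camera("top")["color"][145:255,190:370];b=cams.camera("scene")["color"][130:280,170:380]
cv2.imwrite("pics/c3.png",np.vstack([cv2.resize(a,(490,300)),cv2.resize(b,(490,300))]))
```

```text
[-5.20667596e-01  3.53628541e-01  1.64994259e+00  3.21893839e-04
  1.13963422e+00 -1.81887085e+00] [ 499.14029702 -232.5346572   217.73313762]
```

View pics/c3.png

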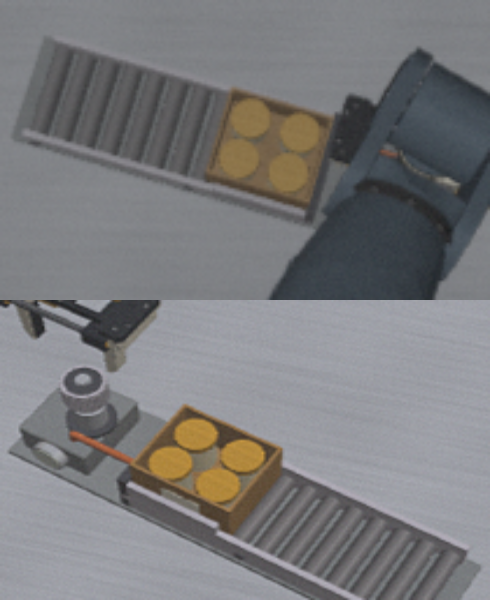

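The carton is against the stop (crop about (320,160) in the top view), and the open fingers sit above the collar. I'll descend and grip.

Call:
move_arm --pt "0 0 0.2" --pt "0 0 0.4" --pt "0 0 0.5" --pt "0 0 0.5" --spin '[0,0,0,0]' --gripper '[0,0,0,0]'

```text
time_s: 7.92
tool_pos: [498.7, -232.6, 117.5]
orientation: [[-0.963, 0.269, -0.002], [0.269, 0.963, 0.001], [0.003, 0.001, -1.0]]
wrist_force: [0.4, -0.5, 0.6]
grip_width: 93.1
finger_force: 0.0
```

Call:
move_arm --pt "0 0 0" --pt "0 0 0" --pt "0 0 0" --pt "0 0 0" --pt "0 0 0" --pt "0 0 0" --pt "0 0 0" --spin '[0,0,0,0,0,0,0]' --gripper '[1,1,1,1,1,1,1]'

```text
time_s: 8.8
tool_pos: [499.3, -233.2, 118.7]
orientation: [[-0.963, 0.27, 0.0], [0.27, 0.963, 0.001], [-0.0, 0.001, -1.0]]
wrist_force: [1.4, 5.3, 2.5]
grip_width: 50.6
finger_force: 30.0
```

Call:
move_arm --pt "0 0.002 0.01" --pt "0 0.004 0.02" --pt "0 0.004 0.025" --pt "0 0.004 0.025" --spin '[0,0,0,0]' --gripper '[1,1,1,1]'

```text
time_s: 9.3
tool_pos: [499.4, -233.1, 114.4]
orientation: [[-0.963, 0.27, 0.0], [0.27, 0.963, -0.0], [-0.0, -0.0, -1.0]]
wrist_force: [-4.3, 2.0, 12.9]
grip_width: 50.8
finger_force: 30.0
```

Call:
move_arm --pt "0 0 -0.002" --pt "0 0 -0.002" --pt "0 0 -0.002" --pt "0 0 -0.002" --pt "0 0 -0.002" --pt "0 0 -0.002" --spin '[0.04,0.08,0.12,0.16,0.2,0.2]' --gripper '[1,1,1,1,1,1]'

```text
time_s: 10.05
tool_pos: [499.3, -233.2, 114.6]
orientation: [[-0.832, 0.555, 0.0], [0.555, 0.832, -0.0], [-0.0, -0.0, -1.0]]
wrist_force: [-2.9, 2.4, 8.6]
grip_width: 50.4
finger_force: 30.0
```

```bash
python3 -c "
from workcell import bot
o=bot.get_obs();print(o['wrist_force'],o['wrist_torque'],o['tool_pos'],o['joint_positions'][5])"
```

```text
[-2.85880765  2.4466781   8.5870072 ] [ 0.26466728  0.5082447  -0.10586684] [ 499.33197148 -233.20106906  114.57196902] -1.5034992908633469
```

Pressing at 8.6 N and turning. I'll continue in smaller steps and watch for the drop.

Call:
move_arm --pt "0 0 0" --pt "0 0 0" --pt "0 0 0" --spin '[0.03,0.06,0.09]' --gripper '[1,1,1]'

```text
time_s: 10.42
tool_pos: [499.3, -233.2, 114.5]
orientation: [[-0.745, 0.667, 0.0], [0.667, 0.745, -0.0], [-0.0, -0.0, -1.0]]
wrist_force: [-2.5, 1.3, 8.6]
grip_width: 50.9
finger_force: 30.0
```

Call:
move_arm --pt "0 0 0" --pt "0 0 0" --pt "0 0 0" --spin '[0.03,0.06,0.09]' --gripper '[1,1,1]'

```text
time_s: 10.8
tool_pos: [499.3, -233.2, 114.5]
orientation: [[-0.644, 0.765, 0.0], [0.765, 0.644, -0.0], [-0.0, -0.0, -1.0]]
wrist_force: [-2.1, 2.0, 8.1]
grip_width: 50.7
finger_force: 30.0
```

Call:
move_arm --pt "0 0 0" --pt "0 0 0" --pt "0 0 0" --spin '[0.03,0.06,0.09]' --gripper '[1,1,1]'

```text
time_s: 11.18
tool_pos: [499.2, -233.2, 114.5]
orientation: [[-0.529, 0.848, -0.0], [0.848, 0.529, -0.0], [-0.0, -0.0, -1.0]]
wrist_force: [-2.4, 2.0, 8.6]
grip_width: 50.5
finger_force: 30.0
```

Call:
move_arm --pt "0 0 0" --pt "0 0 0" --pt "0 0 0" --spin '[0.03,0.06,0.09]' --gripper '[1,1,1]'

```text
time_s: 11.55
tool_pos: [499.2, -233.2, 114.5]
orientation: [[-0.405, 0.914, -0.0], [0.914, 0.405, -0.0], [-0.0, -0.0, -1.0]]
wrist_force: [-3.1, 2.2, 9.6]
grip_width: 50.6
finger_force: 30.0
```

Call:
move_arm --pt "0 0 0" --pt "0 0 0" --pt "0 0 0" --spin '[0.03,0.06,0.09]' --gripper '[1,1,1]'

```text
time_s: 11.92
tool_pos: [499.2, -233.2, 114.5]
orientation: [[-0.272, 0.962, -0.0], [0.962, 0.272, -0.0], [-0.0, -0.0, -1.0]]
wrist_force: [-3.3, 0.9, 8.4]
grip_width: 50.6
finger_force: 30.0
```

Call:
move_arm --pt "0 0 0" --pt "0 0 0" --pt "0 0 0" --spin '[0.03,0.06,0.09]' --gripper '[1,1,1]'

```text
time_s: 12.3
tool_pos: [499.1, -233.2, 114.1]
orientation: [[-0.133, 0.991, -0.0], [0.991, 0.133, -0.0], [-0.0, -0.0, -1.0]]
wrist_force: [-0.8, 0.7, 4.2]
grip_width: 50.8
finger_force: 30.0
```

```bash
python3 -c "
from workcell import bot
o=bot.get_obs();print(o['wrist_force'],o['wrist_torque'],o['tool_pos'],o['joint_positions'][5])"
```

```text
[-0.7765753   0.74952438  4.15538291] [0.09755479 0.44119513 0.05662316] [ 499.12524656 -233.20468439  114.09648109] -0.6547426487326728
```

The force dropped from 8.4 to 4.2 N and the tool sank, so the keyway has been found. I'll push home.

Call:
move_arm --pt "0 0 0.01" --pt "0 0 0.02" --pt "0 0 0.03" --pt "0 0 0.04" --pt "0 0 0.048" --spin '[0,0,0,0,0]' --gripper '[1,1,1,1,1]'

```text
time_s: 12.92
tool_pos: [499.2, -233.3, 105.0]
orientation: [[-0.135, 0.991, -0.0], [0.991, 0.135, -0.001], [-0.0, -0.0, -1.0]]
wrist_force: [-4.4, 0.9, 12.5]
grip_width: 50.6
finger_force: 30.0
```

Call:
move_arm --pt "0 0 0.003" --pt "0 0 0.006" --pt "0 0 0.006" --pt "0 0 0.006" --spin '[0,0,0,0]' --gripper '[1,1,1,1]'

```text
time_s: 13.42
tool_pos: [499.2, -233.4, 104.7]
orientation: [[-0.136, 0.991, 0.0], [0.991, 0.136, -0.001], [-0.001, -0.0, -1.0]]
wrist_force: [-8.4, 1.8, 21.7]
grip_width: 50.7
finger_force: 30.0
```

Run:
```python
from workcell import cams,bot
import cv2,numpy as np
o=bot.get_obs();print(o["wrist_force"],o["tool_pos"],o["finger_force"])
a=cams.camera("top")["color"][145:255,190:370];b=cams.camera("scene")["color"][130:280,170:380]
cv2.imwrite("pics/c4.png",np.vstack([cv2.resize(a,(490,300)),cv2.resize(b,(490,300))]))
```

```text
[-8.39935203  1.78057278 21.70019193] [ 499.19258765 -233.40290466  104.65585983] 30.008636713027954
```

View pics/c4.png

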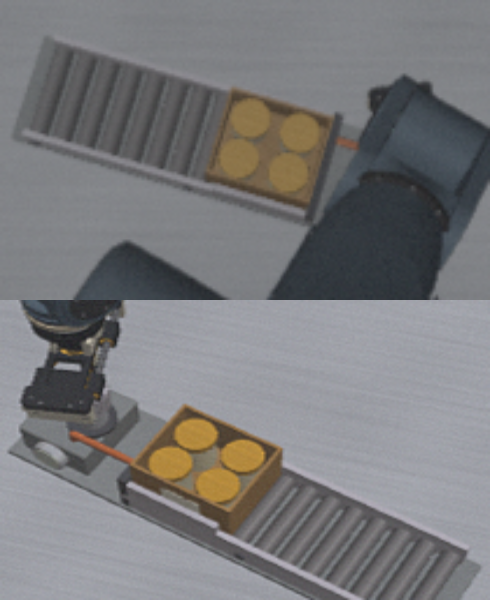

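The carton is still against the stop. The collar is at its hard stop: 13.8 mm of travel, and 9 N of extra push moved it only 0.3 mm. I'll hand in.

```bash
python3 -c "
from workcell import hand_in
print(hand_in())"
```

```text
the job is handed in; nothing more can be done
None
```

The job is handed in (no verdict came back): the carton is docked against the end stop, and the fingers are still holding the collar pushed fully home over the pin, after 13.8 mm of travel onto its hard stop.

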